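# Eject the julienne insert from the vegetable slicer

## Task

The slicing is done and the green julienne insert has to go to the sink. Turn the slicer's black thickness dial to its release mark so that the insert is unlocked, push the orange ejector slide fully home so that it drives the insert out of the slicer's side, then draw the insert out and lay it flat, teeth up, in the tray on the hob. Leave the dial at release, and leave the honey jar, pepper mill and salt shaker where they stand.

Things in the scene. Friction and masses are not known exactly. Their poses are not given: they have to be found in the camera images.
- slicer: Pale grey vegetable slicer on a clear catch box, fixed. 270 x 150 mm, rail tops 78 mm up. Origin: on the worktop under its centre; x along the steel runway (away from the robot at yaw 0), y left, z up. The insert lies crosswise at x = 7 to 61 mm and leaves through the mouth in the right side (flat face at y = -75 mm, free space outside it; the catch box below 50 mm is set back 9 mm).
- dial (a joint): Angle of the black dial, rad, positive clockwise seen from above. 0 = release (green ring mark, pointer to the slicer's -x); 0.45, 0.90, 1.35 = thickness settings (thin, medium, thick bar). It clicks into a detent at each of the four (about 0.05 N m to pass between) and stops just past the ends. At every thickness setting its cam blocks the insert; near 0 (within about 0.1) the insert is free.
- dial_grip (a point): On the dial's axis, half-way up its bar grip, 94 mm above the worktop (slicer x = -6, y = -57 mm). The bar is 34 long, 10 thick, 19 mm high (top at 102 mm), on a round cap 35 mm wide with its top at 83 mm. The point's x axis lies along the bar and turns with it (along the slicer's x at angle 0); the white pointer line is at its -x end.
- ejector (a joint): Travel of the orange ejector slide, m: 0 at rest, 0.032 fully home at its stop; grows as the tab is pushed towards the slicer's -y. Spring return: 2 N at the start, 8 N fully home. The unlocked insert goes along with it, 1 mm less, and stays out when the slide springs back.
- ejector_tab (a point): Centre of the orange thumb tab on the slicer's left rail, 88 mm above the worktop; moves with the slide; axes as the slicer's (at rest at slicer x = 34, y = 68 mm). 32 mm along x, 10 mm thick along y, from 79 to 97 mm above the worktop; its outer (+y) face is pushed. The rail top round it (78 mm) is flat and ends 2 mm outside the tab.
- insert_mid (a point): Centre of the loose green insert (90 g), half-way up: 50 x 111 x 14 mm (x, y, z), steel blade and teeth on its top. z is up, axes as the slicer's while it is in it; its underside is then 58 mm above the worktop and its outer (-y) end flush with the mouth, with nothing to grip. Flanges run under steel lips with 1.5 mm play: it leaves only along -y and is clear of the slicer after 111 mm.
- insert_head (a point): Centre of the insert's outer head, the solid block to grip: 41 mm along x, 35 mm along y, 14 mm high; the insert's outer end is 17.5 mm from it along -y. Axes as insert_mid. After ejection the outermost 31 mm of the insert stands out of the slicer.
- tray: Loose shallow white tray on the hob, 322 x 147 x 18 mm, long along its x. Origin: centre of its underside, 6 mm above the worktop; x along, y across, z up. Its flat floor, 2 mm above the underside, is 274 x 100 mm inside a rim 18 mm high: the insert lies flat in it only with its long side along the tray, and fingers that spread more than 100 mm across the tray meet the rim.
- honey_jar: Honey jar with a green lid, 65 x 114 mm high, a bystander at the back of the worktop. Origin: centre of its underside.
- pepper_mill: Wooden pepper mill, 58 x 170 mm high, a bystander at the back of the worktop. Origin: centre of its underside.
- salt_shaker: Salt shaker with a metal top, 44 x 90 mm high, a bystander at the back of the worktop. Origin: centre of its underside.
Things that resemble listed ones, but are neither listed nor needed, are in the scene too. Of the things shaped like the part that bears insert_mid, the green one is meant.

How it is judged:
By the outcome, as a careful person would: the job done as asked, in the order asked, and still so for the second after the job is handed in, with the robot touching nothing.
It also fails if it takes over 61 s, if anything falls off the work surface, if the arm or the gripper's body presses on something with over 40 N, if the wrist force passes 120 N, or if a joint passes its speed limit or range.

## Robot

A 6-joint arm with a two-finger parallel gripper is mounted at the origin on a cart in front of the work surface, level with it; the furniture and walls round the work are solid. World frame = base frame: x ahead of the robot, y to its left, z up, the work surface at z = 0. Lengths are in m, angles in rad, forces in N, time in s.
With the tool pointing down it reaches from about 0.275 to 0.825 m from the base axis. Payload 4.9 kg.
Tool frame: the origin (TCP) lies on the mounting face of the last link; the fingertips stand 173 mm ahead of it and the grasp point (between the pads) lies 155 mm ahead of it; z points along the fingers, y is the line along which they close (so a half turn about z gives the same grasp; the last joint's range is limited). The gripper opens to 85 mm and grips with 20 to 120 N. Pads are 22 mm wide; open, the fingers measure 114 mm over their backs; the gripper's body (76 mm by 85 mm) begins 54 mm behind the grasp point. The pads swing forward as they close: fully open they stand 13 mm farther back than shut.
Start: joints at [-1.323, 0.326, -0.193, 1.052, 0, 1.437], TCP at [0.205, -0.51, 0.405] pointing down, gripper open.
Joint ranges: [-2.65, 2.65], [-0.97, 1.79], [-1.3, 1.35], [-1.93, 2.1], [-1.47, 1.37], [-3.14, 3.14]. Speed limits (rad/s): [2.57, 2.57, 3.14, 3.14, 3.14, 3.14].

## Interface

Orientations are given as a rotation vector (axis times angle).
In Python, from plant import ctrl, imaging gives the robot as it stands.
- The arm moves only by the tool move_arm, never from a script. Its argument "commands" is a list of rows, each a list of 4 numbers: the shift along the tool's x, y, z in mm, then the turn about the tool's z in degrees. A call has 1 to 20 rows; each row is the pose to reach, as a shift and turn from the pose commanded when the call began, along the tool's axes at that moment; what a row does not reach only later rows make up. A row lasts 1/8 s, in which the tool goes at most 62.5 mm and 10.7 degrees, less where a joint would pass 70% of its speed; a pose out of reach is approached as far as the arm can. A call with a gripper value outside its range is refused whole. "grip" is the closure, from 0 (fully open) to 1 (shut), set as the call begins (left out, the last holds). The fingers move at their own pace and stop on an object; "newtons" is the grip in N (left out, the last holds). Time passes only in rows, so rows that repeat a pose let the fingers close. It gives the time, the measured TCP pose, the force, the opening and the grip force at its end, in the units of the state.
- ctrl.observe(): the state, without advancing time (a new reading comes with each control period).
- imaging.get_image(name): name is "scene" or "side" or "wrist"; returns the picture (400x640x3 uint8, blue, green, red); there is no depth.
- imaging.calibration(name): a dict with "mtx" (3x3 intrinsics, pixels), "k1" (the pictures are not rectified: a ray, as slopes to the right and down, at radius r is drawn at 1 + k1 r^2 times it, then the intrinsics apply), "view" (4x4, takes a point from world to camera coordinates). Camera axes: x right, y down, z forward; pixel columns grow to the right and rows downward; lengths in m; the calibration is good to about 2 mm. A picture is of the moment at which its call begins: read the wrist's pose just before it. calibration takes no time and is no camera call; for the wrist camera it gives the pose at the moment of the call.
- ctrl.hand_in(): hands the job in; it is judged then, once.
The state is a dict: "clock": time; "qpos": joint angles; "qvel": joint speeds; "joint_torque": joint torques, N m; "tcp_pos": TCP position; "ee_rot": TCP orientation; "force": force on the tool from outside, world axes, zero at the start; "torque": the same for the moment, N m; "opening": finger opening in m; "gripper_force": force on a finger pad.
Only numpy, scipy, OpenCV 4.12 (cv2) and the standard library are available. Lean on these libraries where they do the work, as an engineer would, in place of code of your own. Each camera call takes 0.05 s, during which the arm holds its last target. There are 200 camera calls.

## Working session

There is one attempt and no reset: what is moved stays moved. The work goes in short steps, Python scripts to look and compute and a tool call to move; the robot and the scene stay as the last step left them, time stands still between calls to the robot, and variables do not carry over. Pictures are saved under pics/ and viewed, at most 10 in all, crops included, and the job is handed in when it is done.

Besides the shell and the picture viewer there is one more tool, called after ">>>" by a JSON object that holds its "method" and its "body". move_arm: Moves the arm, as the interface text tells. Its arguments: {"type":"object","properties":{"commands":{"type":"array","items":{"type":"array","items":{"type":"number"}}},"grip":{"type":"number"},"newtons":{"type":"number"}},"required":["commands"]}

```bash
mkdir -p pics; ls; cat > h.py <<'E'
import numpy as np, cv2
from plant import ctrl, imaging
from scipy.spatial.transform import Rotation as R
def ray(c,u,v):
    M=np.array(c["mtx"]);k=c["k1"];V=np.array(c["view"])
    d=np.linalg.inv(M)@[u,v,1.];d=d[:2];s=d.copy()
    for _ in range(30): s=d/(1+k*(s@s))
    w=V[:3,:3].T@np.r_[s,1]; o=-V[:3,:3].T@V[:3,3]
    return o,w
def at(c,u,v,z):
    o,w=ray(c,u,v); return o+w*(z-o[2])/w[2]
def proj(c,p):
    M=np.array(c["mtx"]);V=np.array(c["view"])
    q=V[:3,:3]@np.asarray(p)+V[:3,3]; s=q[:2]/q[2]; s=s*(1+c["k1"]*(s@s)); return (M@np.r_[s,1])[:2]
E
python3 - <<'E'
from h import *
ims=[]
for n in("scene","side","wrist"):
    c=imaging.calibration(n);im=imaging.get_image(n);cv2.imwrite(f"pics/{n}0.png",im)
    V=np.array(c["view"]);print(n,c["mtx"],c["k1"],(-V[:3,:3].T@V[:3,3]).round(3),V[2,:3].round(2))
print(ctrl.observe())
E
```

```text
pics
scene [[393.2092667    0.         323.29562959]
 [  0.         393.2092667  199.55624634]
 [  0.           0.           1.        ]] -0.07836415484047422 [-0.093  0.122  0.868] [ 0.66 -0.12 -0.75]
side [[503.70660904   0.         314.3825935 ]
 [  0.         503.70660904 201.55691965]
 [  0.           0.           1.        ]] -0.050598443411064654 [ 0.118 -0.804  0.879] [ 0.41  0.64 -0.65]
wrist [[309.92995807   0.         317.87931228]
 [  0.         309.92995807 201.5694149 ]
 [  0.           0.           1.        ]] -0.050245248969586265 [ 0.277 -0.482  0.373] [-0.28 -0.11 -0.95]
{'clock': 0.15, 'qpos': array([-1.32320093e+00,  3.26764698e-01, -1.93353944e-01,  1.05200043e+00,
       -5.13769079e-05,  1.43659701e+00]), 'qvel': array([-0.00126475, -0.00128594,  0.00387813,  0.00026043, -0.00038273,
        0.00170962]), 'joint_torque': array([ 1.24581755e-03, -4.43703890e+01,  2.62665188e+01,  1.04217170e-02,
       -8.77010166e-05,  5.64599631e-06]), 'tcp_pos': array([ 0.20487414, -0.51018634,  0.40408652]), 'ee_rot': array([-3.08322984e+00, -5.95835908e-01,  1.98231839e-04]), 'force': array([-0.03842495, -0.61546487,  0.67739763]), 'torque': array([-0.01412327,  0.0789141 ,  0.00928947]), 'gripper_force': 0.0, 'opening': 0.08485472077336727}
```

View pics/scene0.png

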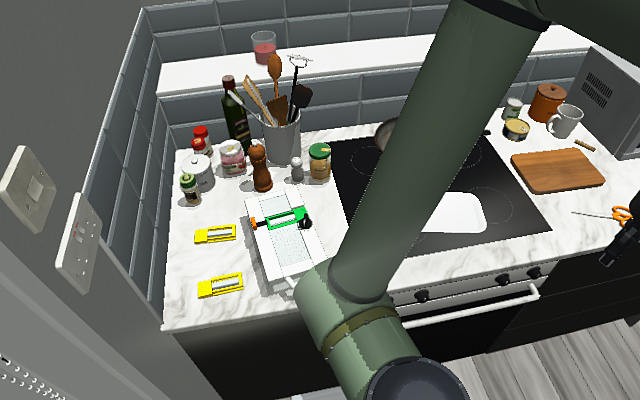

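View pics/side0.png

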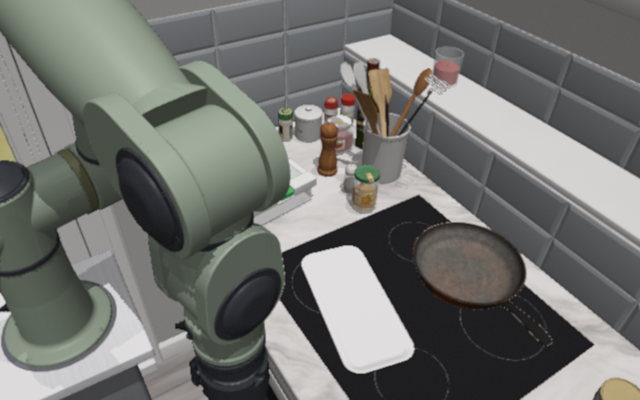

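The scene shows the slicer at about (285,240) with the green insert at (287,218), the dial at (306,222) and the orange tab at (254,223). The yellow lookalike inserts are at (215,233) and (220,285). The side view shows the white tray at about (357,305). Green objects that could be mistaken for the insert are the honey lid (319,150) and the jar lid (190,178). I choose the green insert lying in the slicer, and check it in a close crop.

```bash
python3 - <<'E'
from h import *
im=cv2.imread("pics/scene0.png")[180:300,225:345]
a=cv2.resize(im,(600,600),interpolation=cv2.INTER_CUBIC);cv2.imwrite("pics/crop1.png",a)
# tray from side: white blob
s=cv2.imread("pics/side0.png");m=(s.min(2)>170).astype(np.uint8);m[:235]=0;m[:,:295]=0;m[:,420:]=0
n,l,st,ce=cv2.connectedComponentsWithStats(m);i=l[300,350]
c=imaging.calibration("side")
ct=max(cv2.findContours((l==i).astype(np.uint8),0,1)[0],key=len)[:,0]
P=np.array([at(c,u,v,.024)[:2] for u,v in ct],np.float32);print(st[i],cv2.minAreaRect(P))
# orange tab, green in scene
c=imaging.calibration("scene");f=cv2.imread("pics/scene0.png");h=cv2.cvtColor(f,cv2.COLOR_BGR2HSV)
def cen(lo,hi,box,z):
    x0,y0,x1,y1=box;m=cv2.inRange(h[y0:y1,x0:x1],lo,hi);v,u=np.nonzero(m);u=u+x0;v=v+y0
    print(len(u),u.mean(),v.mean(),at(c,u.mean(),v.mean(),z))
cen((5,150,120),(18,255,255),(240,205,275,245),.092)
cen((50,120,60),(80,255,255),(260,195,312,240),.07)
cen((0,0,0),(180,255,60),(297,210,315,232),.09)
E
```

```text
[ 302  246  112  127 8374] ((0.5507032871246338, -0.28622573614120483), (0.321017861366272, 0.1468457132577896), 77.23724365234375)
41 253.1219512195122 222.390243902439 [0.55070281 0.18886737 0.092     ]
326 287.7914110429448 217.21779141104295 [0.56786585 0.09972134 0.07      ]
125 304.752 222.408 [0.52575973 0.06048233 0.09      ]
```

View pics/crop1.png

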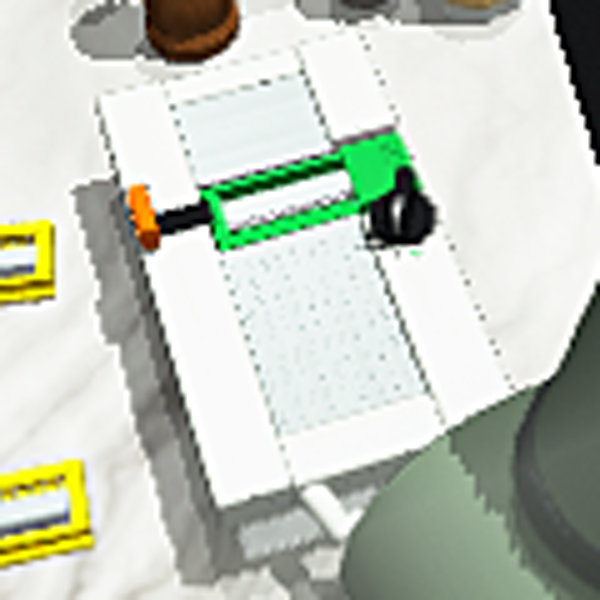

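The crop confirms the green insert crosswise in the slicer: head at crop (375,165), dial at (400,210), orange tab at (145,215). The dial is turned away from the green ring mark at (413,252). The measured tray size (321 x 147 mm) and the tab-to-dial distance (131 mm) both match the given sizes.

```bash
cat >> h.py <<'E'
def tool(): 
    o=ctrl.observe(); return np.array(o["tcp_pos"]),R.from_rotvec(o["ee_rot"]).as_matrix()
def goto(p,yaw,ahead=.155):
    """p: where the point 'ahead' of TCP should be; yaw: world angle(deg) of tool y (mod 180). tool assumed down."""
    t,Rm=tool(); q=np.array(p)+[0,0,ahead]
    cur=np.degrees(np.arctan2(Rm[1,1],Rm[0,1])); turn=-((yaw-cur+90)%180-90)
    print("shift mm",(Rm.T@(q-t)*1e3).round(1),"turn",round(turn,1),"or",round(turn-np.sign(turn)*180,1),"q6",np.degrees(ctrl.observe()["qpos"][5]).round(1))
E
python3 - <<'E'
from h import *
c=imaging.calibration("scene")
a,b=at(c,245,200,.078),at(c,268,281,.078);print(a,b,np.degrees(np.arctan2(*(a-b)[1::-1])))
t,Rm=tool();print(Rm.round(3))
V=np.array(imaging.calibration("wrist")["view"]);print("cam in tool",Rm.T@(-V[:3,:3].T@V[:3,3]-t),Rm.T@V[2,:3])
S=np.array([.526,.060]);y=np.radians(7)
D=np.array([[np.cos(y),-np.sin(y)],[np.sin(y),np.cos(y)]]);o=S-D@[-.006,-.057];print("slicer o",o)
goto([*S,.26],97)
E
```

```text
[0.6446656  0.20596885 0.078     ] [0.38324825 0.16979064 0.078     ] 7.879259445429553
[[ 0.928  0.373 -0.   ]
 [ 0.373 -0.928  0.001]
 [ 0.    -0.001 -1.   ]]
cam in tool [0.07781495 0.00076948 0.03121332] [-3.00872423e-01 -1.82724025e-05  9.53664398e-01]
slicer o [0.52500872 0.11730635]
shift mm [ 510.4 -409.5  -10.3] turn 14.9 or -165.1 q6 82.3
```

>>> {"method": "move_arm", "body": {"commands": [[100,-80,-10,5],[200,-160,-10,15],[300,-240,-10,15],[400,-320,-10,15],[510,-410,-10,15],[510,-410,-10,15],[510,-410,-10,15],[510,-410,-10,15],[510,-410,-10,15],[510,-410,-10,15],[510,-410,-10,15],[510,-410,-10,15],[510,-410,-10,15],[510,-410,-10,15],[510,-410,-10,15]]}}

```text
clock: 2.02
tcp_pos: [0.5252, 0.0592, 0.4148]
ee_rot: [3.136, 0.186, 0.0]
force: [-0.3, -0.2, 0.3]
opening: 0.0852
gripper_force: 0.0
```

```bash
python3 - <<'E'
from h import *
c=imaging.calibration("wrist");im=imaging.get_image("wrist");cv2.imwrite("pics/w1.png",im);np.save("w1.npy",c["view"])
print(tool())
E
```

```text
(array([0.52526959, 0.05929456, 0.41487033]), array([[ 9.92979622e-01,  1.18285332e-01,  2.23447165e-04],
       [ 1.18285343e-01, -9.92979646e-01, -3.36522147e-05],
       [ 2.17897923e-04,  5.98464879e-05, -9.99999974e-01]]))
```

View pics/w1.png

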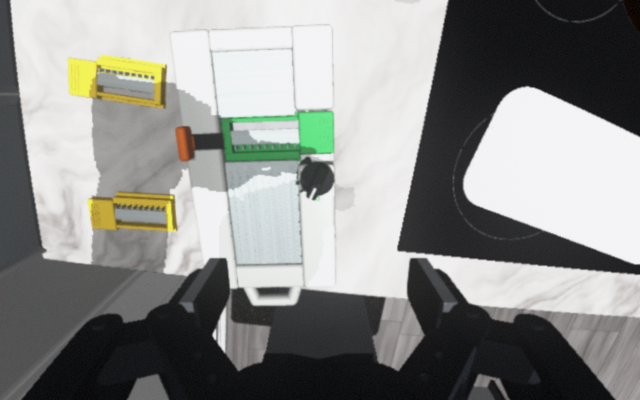

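The wrist view shows the slicer almost square on: dial at (316,178), orange tab at (184,143), insert head at (316,132). I crop the dial to read its angle, and measure.

```bash
python3 - <<'E'
from h import *
im=cv2.imread("pics/w1.png");c=imaging.calibration("wrist");c["view"]=np.load("w1.npy")
cv2.imwrite("pics/crop2.png",cv2.resize(im[100:220,285:365],(533,800))[200:800]) if 0 else cv2.imwrite("pics/crop2.png",cv2.resize(im[145:215,280:360],(800,700),interpolation=cv2.INTER_CUBIC)[:600])
tab=at(c,184.5,143,.093)[:2]
corn=[at(c,u,v,.078)[:2] for u,v in((172,32),(332,26),(337,287))]
print("tab",tab,"corners",corn,[np.linalg.norm(corn[i]-corn[i+1]) for i in(0,1)])
d=corn[1]-corn[2];print("yaw",np.degrees(np.arctan2(d[1],d[0])))
print("dial top",at(c,316,178,.102),"cap",at(c,317,178,.083))
print("head outer",at(c,333,112,.072),at(c,333,152,.072))
E
```

```text
tab [0.55422183 0.18802764] corners [array([0.65101751, 0.20613218]), array([0.67115021, 0.0631843 ]), array([0.40831654, 0.02293496])] [np.float64(0.14435865503604906), np.float64(0.2658976297640967)]
yaw 8.706418576852396
dial top [0.53712578 0.0617911  0.102     ] cap [0.53281779 0.06040131 0.083     ]
head outer [0.59729318 0.05235591 0.072     ] [0.55874803 0.04727768 0.072     ]
```

View pics/crop2.png

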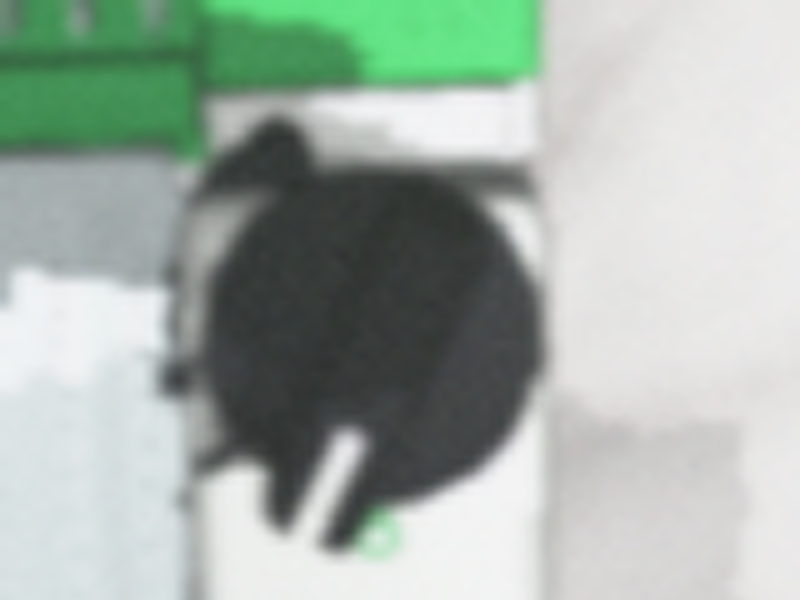

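The dial pointer runs from (350,430) to (305,540) in the crop. That is about 0.45 rad clockwise of the green ring at (378,535), so it stands at the thin setting. The geometry agrees on slicer yaw about 8.1°, origin about (0.529, 0.117) and dial about (0.532, 0.060).

```bash
python3 - <<'E'
from h import *
goto([.532,.060,.105],72.3)
E
```

```text
shift mm [6.700e+00 1.000e-01 1.549e+02] turn 24.5 or -155.5 q6 171.6
```

>>> {"method": "move_arm", "body": {"commands": [[7,0,20,-10.5],[7,0,40,-21],[7,0,60,-31.5],[7,0,80,-42],[7,0,100,-52.5],[7,0,100,-63],[7,0,100,-73.5],[7,0,100,-84],[7,0,100,-94.5],[7,0,100,-105],[7,0,100,-115.5],[7,0,100,-126],[7,0,100,-136.5],[7,0,100,-147],[7,0,100,-155.5],[7,0,100,-155.5],[7,0,100,-155.5]], "grip": 0.6, "newtons": 40}}

```text
clock: 4.2
tcp_pos: [0.5324, 0.0607, 0.3148]
ee_rot: [0.485, 3.104, 0.0]
force: [-0.1, -0.4, -0.6]
opening: 0.0343
gripper_force: 0.0
```

```bash
python3 - <<'E'
from h import *
c=imaging.calibration("wrist");im=imaging.get_image("wrist");cv2.imwrite("pics/w2.png",im);np.save("w2.npy",c["view"])
for n,p in(("dialtop",[.532,.06,.102]),("tab",[.553,.189,.093])): print(n,proj(c,p))
goto([.532,.060,.105],72.3)
E
```

```text
dialtop [317.02392571 229.36890856]
tab [514.19772046 195.87791238]
shift mm [ 0.2 -0.8 54.7] turn -0.0 or 180.0 q6 16.4
```

View pics/w2.png

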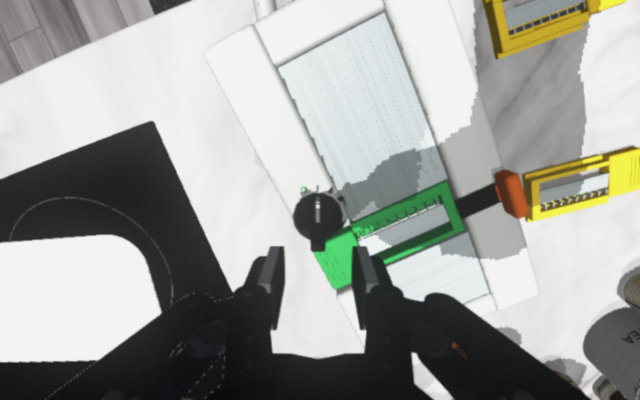

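The wrist view shows the bar vertical in the image at column 318, centred between the fingers, with its pointer up. That matches the predicted (317,229), so I go down, grip and turn.

>>> {"method": "move_arm", "body": {"commands": [[0,-1,30,0],[0,-1,48,0],[0,-1,54,0],[0,-1,54,0]]}}

```text
clock: 4.75
tcp_pos: [0.5321, 0.06, 0.2607]
ee_rot: [-0.482, -3.104, 0.0]
force: [0.4, 0.2, 0.3]
opening: 0.0341
gripper_force: 0.0
```

>>> {"method": "move_arm", "body": {"commands": [[0,0,0,0],[0,0,0,0],[0,0,0,0],[0,0,0,0],[0,0,0,-8],[0,0,0,-16],[0,0,0,-24],[0,0,0,-27.5],[0,0,0,-27.5],[0,0,0,-27.5]], "grip": 1, "newtons": 40}}

```text
clock: 6.0
tcp_pos: [0.5326, 0.0607, 0.2616]
ee_rot: [-0.271, 3.128, 0.004]
force: [-0.1, 3.7, 5.5]
opening: 0.0088
gripper_force: 42.4
```

>>> {"method": "move_arm", "body": {"commands": [[0,0,0,0],[0,0,0,0],[0,0,0,0],[0,0,-25,0],[0,0,-60,0],[0,0,-60,0]], "grip": 0.6}}

```text
clock: 6.75
tcp_pos: [0.5333, 0.0598, 0.3231]
ee_rot: [-0.27, 3.125, -0.001]
force: [-0.0, -0.3, 0.2]
opening: 0.0342
gripper_force: 0.0
```

```bash
python3 - <<'E'
from h import *
c=imaging.calibration("wrist");im=imaging.get_image("wrist");np.save("w3.npy",c["view"])
cv2.imwrite("pics/w3.png",cv2.resize(im[100:300,220:480],(780,600),interpolation=cv2.INTER_CUBIC))
cv2.imwrite("pics/w3full.png",im)
t,Rm=tool();print(t,np.degrees(np.arctan2(Rm[1,0],Rm[0,0])))
y=np.radians(8.1);D=np.array([[np.cos(y),-np.sin(y)],[np.sin(y),np.cos(y)]]);o=np.array([.532,.06])-D@[-.006,-.057]
print("o",o,"tab",o+D@[.034,.068])
p=o+D@[.034,.073+.011+.012];goto([*p,.105],8.1)
E
```

```text
[0.53258751 0.05986146 0.32164144] -170.1337929400933
o [0.52990877 0.11727676] tab [0.55398829 0.18938901]
shift mm [-44.  152.   61.6] turn -88.2 or 91.8 q6 -11.3
```

View pics/w3.png

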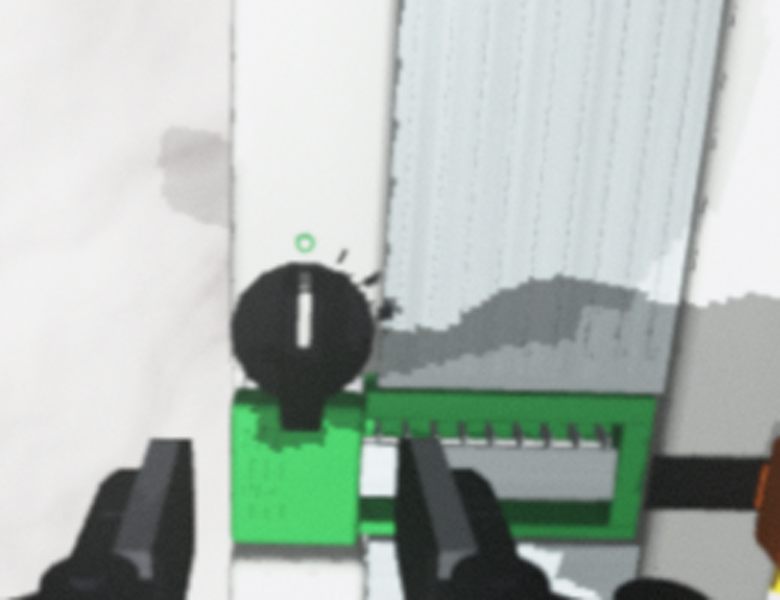

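The picture shows the white pointer at (304,320) lined up with the green ring at (305,243), so the dial is at release. Next I go to the outer side of the ejector tab with shut fingers, turned so that both finger edges push.

>>> {"method": "move_arm", "body": {"commands": [[-10,30,0,-10],[-20,60,0,-20],[-30,100,0,-30],[-44,152,0,-40],[-44,152,0,-50],[-44,152,0,-60],[-44,152,0,-70],[-44,152,0,-80],[-44,152,20,-88],[-44,152,45,-88],[-44,152,60,-88],[-44,152,60,-88]], "grip": 1}}

```text
clock: 8.3
tcp_pos: [0.5485, 0.217, 0.2588]
ee_rot: [2.366, -2.062, -0.003]
force: [-0.2, 1.2, 1.0]
opening: -0.0002
gripper_force: 0.0
```

```bash
python3 - <<'E'
from h import *
t,Rm=tool();y=np.radians(8.1);D=np.array([[np.cos(y),-np.sin(y)],[np.sin(y),np.cos(y)]]);o=np.array([.5299,.1173])
print(t,D.T@(t[:2]-o),Rm.round(3),ctrl.observe()["force"],ctrl.observe()["opening"])
for f in (.073,.041): p=o+D@[.034,f+.011];goto([*p,.105],8.1)
E
```

```text
[0.54851901 0.21699222 0.25881396] [0.03248002 0.09607422] [[ 0.137 -0.991 -0.004]
 [-0.991 -0.137 -0.001]
 [ 0.     0.004 -1.   ]] [-0.18520657  1.16021143  1.03596058] -0.00015175086963895498
shift mm [12.1 -1.6 -1.2] turn -0.2 or 179.8 q6 -83.5
shift mm [44.1 -1.7 -1.2] turn -0.2 or 179.8 q6 -83.5
```

Tool +x is slicer -y, so full travel is about +44 mm. I approach and watch the force.

>>> {"method": "move_arm", "body": {"commands": [[6,-2,-1,0],[12,-2,-1,0],[18,-2,-1,0],[18,-2,-1,0]]}}

```text
clock: 8.8
tcp_pos: [0.5545, 0.1996, 0.2626]
ee_rot: [-2.367, 2.063, -0.001]
force: [1.5, 2.9, 1.9]
opening: -0.0002
gripper_force: 1.4
```

>>> {"method": "move_arm", "body": {"commands": [[5,0,0,0],[10,0,0,0],[15,0,0,0],[20,0,0,0],[23,0,0,0],[23,0,0,0],[23,0,0,0]]}}

```text
clock: 9.68
tcp_pos: [0.5575, 0.1779, 0.2625]
ee_rot: [-2.367, 2.06, 0.001]
force: [1.2, 6.1, 3.1]
opening: -0.0001
gripper_force: 3.3
```

>>> {"method": "move_arm", "body": {"commands": [[2,0,0,0],[4,0,0,0],[4,0,0,0],[4,0,0,0]]}}

```text
clock: 10.18
tcp_pos: [0.558, 0.1743, 0.2626]
ee_rot: [-2.367, 2.059, 0.002]
force: [0.9, 7.1, 2.4]
opening: 0.0001
gripper_force: 3.9
```

>>> {"method": "move_arm", "body": {"commands": [[2,0,0,0],[2,0,0,0],[4,0,0,0],[4,0,0,0],[4,0,0,0]]}}

```text
clock: 10.8
tcp_pos: [0.5582, 0.1725, 0.2627]
ee_rot: [-2.365, 2.053, 0.011]
force: [-1.9, 18.3, 3.6]
opening: 0.0003
gripper_force: 8.6
```

The force jumped from 7 to 18 N, so the slide is at its stop. I back off, rise, go over to the mouth and look.

>>> {"method": "move_arm", "body": {"commands": [[-10,0,0,0],[-30,0,0,0],[-46,0,0,0],[-46,0,-30,0],[-46,0,-60,0],[-46,0,-60,0]]}}

```text
clock: 11.55
tcp_pos: [0.5523, 0.2148, 0.3234]
ee_rot: [-2.368, 2.063, -0.005]
force: [-0.1, -0.4, -0.5]
opening: -0.0002
gripper_force: 0.0
```

```bash
python3 - <<'E'
from h import *
y=np.radians(8.1);D=np.array([[np.cos(y),-np.sin(y)],[np.sin(y),np.cos(y)]]);o=np.array([.5299,.1173])
p=o+D@[.034,-.092];print(p);goto([*p,.17],8.1)
E
```

```text
[0.57652372 0.03100847]
shift mm [185.4   1.2  -1.3] turn -0.2 or 179.8 q6 -83.7
```

>>> {"method": "move_arm", "body": {"commands": [[50,1,-1,0],[100,1,-1,0],[150,1,-1,0],[185,1,-1,0],[185,1,-1,0],[185,1,-1,0]], "grip": 0.27}}

```text
clock: 12.3
tcp_pos: [0.5755, 0.0314, 0.3216]
ee_rot: [2.367, -2.063, -0.003]
force: [0.9, 0.2, 0.3]
opening: 0.0624
gripper_force: 0.0
```

```bash
python3 - <<'E'
from h import *
c=imaging.calibration("wrist");im=imaging.get_image("wrist");np.save("w4.npy",c["view"])
cv2.imwrite("pics/w4.png",im)
print(tool()[0])
h=cv2.cvtColor(im,cv2.COLOR_BGR2HSV);m=cv2.inRange(h,(50,120,60),(80,255,255));x,y,w,hh=cv2.boundingRect(m);print(x,y,w,hh)
E
```

```text
[0.57560621 0.031925   0.32180316]
0 75 349 244
```

View pics/w4.png

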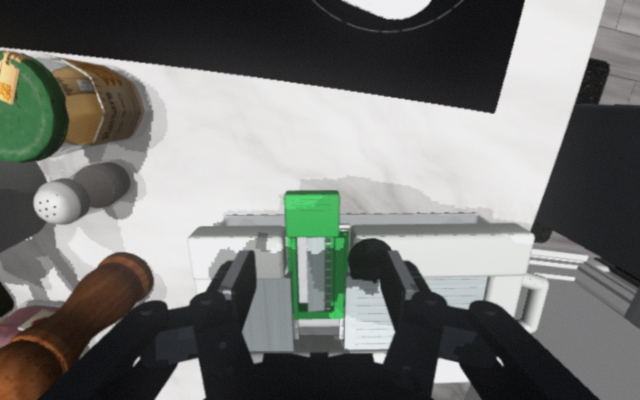

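The insert now stands out of the mouth: outer end at (285–338, 191–207), head at about (312,215), midway between the fingers.

```bash
python3 - <<'E'
from h import *
im=cv2.imread("pics/w4.png");c=imaging.calibration("wrist");c["view"]=np.load("w4.npy")
print(im[186:240:2,300,:].tolist())
y=np.radians(8.1);D=np.array([[np.cos(y),-np.sin(y)],[np.sin(y),np.cos(y)]]);o=np.array([.5299,.1173])
for u,v,z in((285,192,.058),(338,191,.058),(285,208,.072),(339,207,.072),(287,234,.072),(340,233,.072)):
  print(u,v,(D.T@(at(c,u,v,z)[:2]-o)*1e3).round(1))
p=o+D@[.034,-.092];goto([*p,.077],8.1)
E
```

```text
[[207, 208, 209], [204, 206, 206], [126, 144, 125], [63, 98, 56], [73, 124, 60], [110, 201, 82], [113, 207, 84], [111, 205, 81], [109, 199, 79], [114, 205, 84], [109, 200, 79], [99, 184, 75], [93, 171, 71], [95, 179, 69], [96, 181, 72], [96, 182, 71], [93, 179, 67], [93, 179, 68], [97, 180, 71], [92, 177, 66], [95, 179, 69], [95, 179, 67], [94, 179, 68], [93, 178, 67], [90, 176, 63], [109, 166, 93], [202, 203, 199]]
285 192 [  59.  -103.6]
338 191 [  17.7 -104.2]
285 208 [ 57.9 -95.2]
339 207 [ 17.8 -95.7]
287 234 [ 57.2 -74.1]
340 233 [ 16.7 -74.8]
shift mm [ 1.1 -1.  89.8] turn -0.2 or 179.8 q6 -102.1
```

>>> {"method": "move_arm", "body": {"commands": [[1,-5,30,0],[1,-5,60,0],[1,-5,80,0],[1,-5,88,0],[1,-5,88,0],[1,-5,88,0]]}}

```text
clock: 13.1
tcp_pos: [0.5817, 0.0312, 0.2356]
ee_rot: [-2.369, 2.062, -0.002]
force: [0.8, -1.0, 0.3]
opening: 0.0627
gripper_force: 0.0
```

>>> {"method": "move_arm", "body": {"commands": [[0,0,0,0],[0,0,0,0],[0,0,0,0],[0,0,0,0],[0,0,0,0]], "grip": 1, "newtons": 50}}

```text
clock: 13.72
tcp_pos: [0.5816, 0.0308, 0.2356]
ee_rot: [-2.368, 2.063, -0.002]
force: [-1.9, -0.6, 6.8]
opening: 0.0399
gripper_force: 51.2
```

>>> {"method": "move_arm", "body": {"commands": [[3,0,-0.5,0],[8,0,-0.5,0],[14,0,-0.5,0],[20,0,-0.5,0],[20,0,-0.5,0]]}}

```text
clock: 14.35
tcp_pos: [0.5841, 0.0101, 0.2352]
ee_rot: [2.367, -2.064, 0.002]
force: [-0.1, -1.2, 4.5]
opening: 0.0401
gripper_force: 51.0
```

>>> {"method": "move_arm", "body": {"commands": [[8,0,-0.5,0],[16,0,-0.5,0],[26,0,-0.5,0],[36,0,-0.5,0],[48,0,-0.5,0],[60,0,-0.5,0],[75,0,-0.5,0],[90,0,-0.5,0],[95,0,-0.5,0],[95,0,-0.5,0]]}}

```text
clock: 15.6
tcp_pos: [0.597, -0.0835, 0.2356]
ee_rot: [-2.368, 2.064, 0.0]
force: [-0.5, -0.2, -0.9]
opening: 0.04
gripper_force: 50.5
```

```bash
python3 - <<'E'
from h import *
c=imaging.calibration("wrist");im=imaging.get_image("wrist");np.save("w5.npy",c["view"])
cv2.imwrite("pics/w5.png",im)
s=imaging.get_image("side");cv2.imwrite("pics/s5.png",s)
t,Rm=tool();print(t,Rm.round(3),ctrl.observe()["force"])
E
```

```text
[ 0.59684251 -0.08279733  0.23558927] [[ 0.137 -0.991 -0.   ]
 [-0.991 -0.137  0.   ]
 [-0.     0.    -1.   ]] [ 0.59254522  0.22603268 -0.70063821]
```

View pics/w5.png

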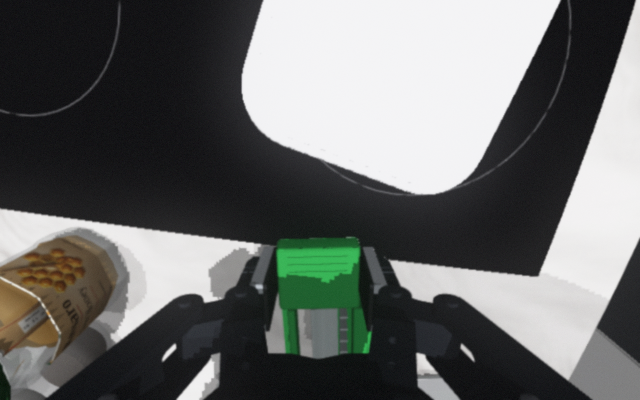

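The insert is held at about (320,275), square in the fingers and clear of the slicer, with the tray ahead at (400,90). I carry it over the tray and turn it to line up.

```bash
python3 - <<'E'
from h import *
goto([.5417,-.327,.07],167.2)
E
```

```text
shift mm [234.3  88.1  10.5] turn 20.7 or -159.3 q6 -112.8
```

>>> {"method": "move_arm", "body": {"commands": [[25,5,-30,0],[60,20,-40,5],[100,40,-40,10],[145,60,-40,15],[190,75,-40,20.7],[234,88,-40,20.7],[234,88,-40,20.7],[234,88,-40,20.7],[234,88,-40,20.7]]}}

```text
clock: 16.82
tcp_pos: [0.5421, -0.3254, 0.2756]
ee_rot: [-1.962, 2.454, 0.001]
force: [-0.3, -0.5, -1.7]
opening: 0.0398
gripper_force: 50.5
```

```bash
python3 - <<'E'
from h import *
t,Rm=tool();print(t,Rm.round(3))
s=imaging.get_image("side");w=imaging.get_image("wrist");cw=imaging.calibration("wrist")
cv2.imwrite("pics/s6.png",s);cv2.imwrite("pics/w6.png",w);np.save("w6.npy",cw["view"])
a=cv2.resize(s[150:390,200:520],(533,400));cv2.imwrite("pics/b6.png",np.vstack([np.hstack([cv2.resize(w,(480,300)),cv2.resize(s[200:390,260:460],(316,300))])]))
E
```

```text
[ 0.54213268 -0.32539972  0.27555265] [[-0.22  -0.975 -0.001]
 [-0.975  0.22   0.001]
 [-0.001  0.001 -1.   ]]
```

View pics/b6.png

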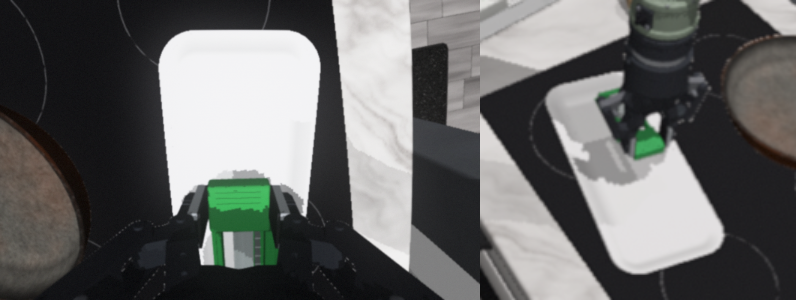

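Both views show the insert over the tray, centred across it (tray edges at 160 and 320, insert at 240) and parallel to it. I lower it.

>>> {"method": "move_arm", "body": {"commands": [[0,0,30,0],[0,0,60,0],[0,0,78,0],[0,0,85,0],[0,0,88,0],[0,0,88,0]]}}

```text
clock: 17.68
tcp_pos: [0.5422, -0.3271, 0.1884]
ee_rot: [-1.959, 2.455, -0.002]
force: [0.4, 0.1, -1.1]
opening: 0.0398
gripper_force: 50.5
```

>>> {"method": "move_arm", "body": {"commands": [[0,0,1,0],[0,0,2,0],[0,0,3,0],[0,0,3,0],[0,0,3,0]]}}

```text
clock: 18.3
tcp_pos: [0.542, -0.327, 0.1855]
ee_rot: [-1.959, 2.456, -0.001]
force: [-2.0, 0.6, 5.0]
opening: 0.0401
gripper_force: 51.2
```

It touches down with 5 N. I open only to 57 mm so the fingers stay inside the rim, then rise straight.

>>> {"method": "move_arm", "body": {"commands": [[0,0,0,0],[0,0,0,0],[0,0,0,0],[0,0,0,0],[0,0,-10,0],[0,0,-40,0],[0,0,-90,0],[0,0,-140,0],[0,0,-140,0],[0,0,-140,0]], "grip": 0.33}}

```text
clock: 19.55
tcp_pos: [0.5417, -0.3267, 0.325]
ee_rot: [-1.959, 2.456, -0.001]
force: [-0.5, -0.3, -0.2]
opening: 0.0572
gripper_force: 0.0
```

```bash
python3 - <<'E'
from h import *
s=imaging.get_image("side");w=imaging.get_image("wrist");c=imaging.get_image("scene")
cv2.imwrite("pics/b7.png",np.vstack([np.hstack([cv2.resize(w,(400,250)),cv2.resize(s[200:390,260:500],(400,300))[:250]]),np.hstack([cv2.resize(c[130:300,170:350],(400,340)),cv2.resize(s[80:250,230:410],(400,340))])]))
E
```

```text
(no output)
```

View pics/b7.png

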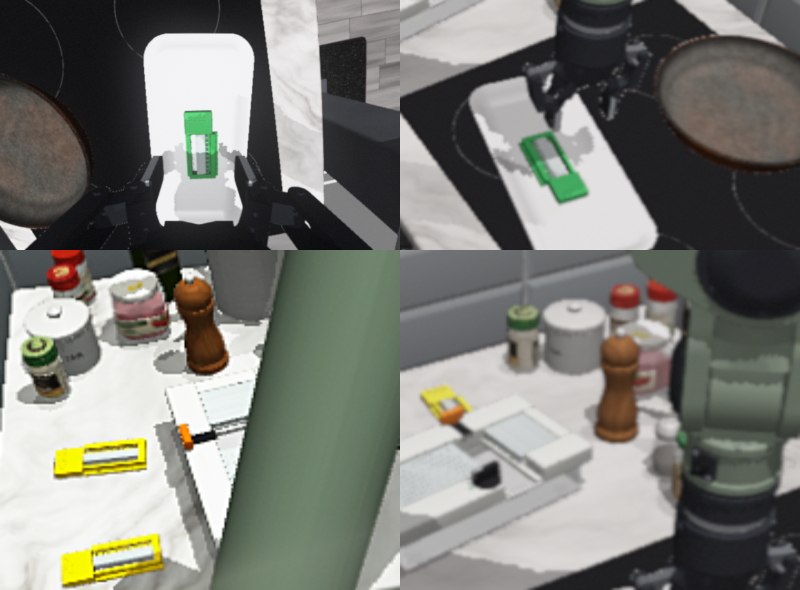

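The insert lies flat in the tray, teeth up, at (200,145) in the wrist view. The slide is back at rest, the mill is standing, and the gripper is clear. I hand in.

```bash
python3 -c "
from h import *
print(ctrl.hand_in())"
```

```text
the job is handed in; nothing more can be done
None
```

I turned the dial to release, ejected the insert, laid it flat with its teeth up in the tray, and handed in at about 20 s; the arm hid the honey jar and salt shaker in the last pictures, and I viewed 11 pictures, one over the limit of 10.

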